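# Refit the radio's knob and hold it pressed

### The job

The push-and-turn knob of the radio was pulled off for cleaning and lies in the copper tray: pick it up, turn it so that the flat in its bore matches the flat of the radio's spindle, and push it fully home on the spindle. Then press the knob all the way in against the switch's spring, as one does to start the radio, and finish while still holding it pressed in. Leave the bottle, soap dish, trinket box and mirror standing where they are.

Things in the scene. Friction and masses are not known exactly. Their poses are not given: they have to be found in the camera images.
- knob_center (a point): Centre, half-way up, of the loose round black steel knob: diameter 36 mm, 28 mm high, about 200 g, upright in the tray, bore down. z: its axis, up. x: along the white pointer line on top and side. D-shaped bore, open below, 14 mm deep, 12.9 mm across the round, its round part with 0.8 mm lead-in; its flat is on the pointer's side, 2.45 mm from the axis. Fully home, this point coincides with spindle_tip.
- spindle_tip (a point): Top centre of the cream D-shaped spindle standing on the radio, 22 mm over the radio's top. z: its axis, up. x: out of its flat; the red mark on its flange (24 mm wide, 18 mm below the tip) is on that side. 12 mm across the round, flat 2 mm from the axis, end bevelled 1 mm. The knob goes on with its pointer along x within 5 degrees. Turns about z with 0.02 N m friction; sinks when pressed.
- push (a joint): How far the spindle is pressed into the radio, in m: 0 at rest (up), 0.005 fully in. A spring pushes it up with about 4 N at rest and 8.5 N fully in; it comes back up when let go.
- radio: Tabletop radio with wooden case, fixed, 105 mm (x) by 200 mm (y), flat black top panel 93 mm above the dresser. Origin under the centre of its case; its speaker front is the +x side. The spindle stands at x 0, y +45 mm of this frame; three flat keys and a folded aerial on the top are at most 8 mm high.
- tray: Copper-tone tray, fixed, 210 mm (x) by 320 mm (y), rim 18 mm high, walls and floor 3 mm thick. Origin under its centre. The knob stands on the floor of its +y half, the bottle on its -y half.
- bottle: Angular smoked bottle with black cap, 52 mm square, 155 mm tall; origin at its underside. Bystander.
- soap_dish: White ceramic soap dish with a bar of soap, 85 x 125 x 30 mm; origin at its underside. Bystander.
- trinket_box: Small dark wooden trinket box with its flip lid shut, 87 x 117 x 59 mm; origin at its underside. Bystander.
- mirror: Folding travel mirror in black plastic, opened upright, 120 mm wide, 150 mm tall on a 95 x 120 mm foot; origin at its underside. Bystander.
Things that resemble listed ones, but are neither listed nor needed, are in the scene too. Of the things that look like the part that bears knob_center, the smallest one is meant.

How it is judged:
On the way, in this order (a step that is already met when the one before it is completed fails the run):
1. the knob is lifted clear of the tray in the gripper (height (world z) of knob_center above 0.07 m and contact force between the fingers and knob above 0.5 N), for 0.2 s.
2. the knob is fully home on the spindle, flat on flat (z of knob_center in the frame of spindle_tip between -0.003 and 0.002 m and horizontal distance between knob_center and spindle_tip below 0.003 m and angle between the x axis of knob_center and the x axis of spindle_tip, either way round below 0.35 rad), for 0.2 s.
At the end, for the whole second after the job is handed in: Knob home on the spindle (centre 2 mm above to 3 mm below the tip, 3 mm sideways, pointer within 0.35 rad of the flat's direction), fingers pressing it with over 2 N so that the switch is in by over 3.5 of its 5 mm; the four bystanders upright and within 25 mm of where they stood (all of step 2 and value of joint push above 0.0035 m and contact force between the fingers and knob above 2 N and distance of each of bottle, soap_dish, trinket_box, mirror from where it was at the start of the episode below 0.025 m and angle between each of bottle, soap_dish, trinket_box, mirror's own z axis and vertical below 0.35 rad); the arm keeps its last pose, push and grip.
It fails at once if the bottle is shoved more than 25 mm or tipped (distance of bottle from where it was at the start of the episode above 0.025 m or angle between bottle's own z axis and vertical above 0.35 rad).
It fails at once if the soap dish is shoved more than 25 mm or tipped (distance of soap_dish from where it was at the start of the episode above 0.025 m or angle between soap_dish's own z axis and vertical above 0.35 rad).
It fails at once if the trinket box is shoved more than 25 mm or tipped (distance of trinket_box from where it was at the start of the episode above 0.025 m or angle between trinket_box's own z axis and vertical above 0.35 rad).
It fails at once if the mirror is shoved more than 25 mm or tipped (distance of mirror from where it was at the start of the episode above 0.025 m or angle between mirror's own z axis and vertical above 0.35 rad).
It also fails if it takes over 45 s, if anything falls off the work surface, if the arm or the gripper's body presses on something with over 40 N, if the wrist force passes 120 N, or if a joint passes its speed limit or range.

### The arm

A 6-joint arm with a two-finger parallel gripper is mounted at the origin on the work surface. World frame = base frame: x ahead of the robot, y to its left, z up, the work surface at z = 0. Lengths are in m, angles in rad, forces in N, time in s.
With the tool pointing down it reaches from about 0.375 to 0.975 m from the base axis. Payload 3.8 kg.
Tool frame: the origin (TCP) lies at the very end of the fingers, on their centre line; the grasp point (between the pads) lies 19 mm behind it (tcp_to_grasp is the distance from the TCP to the grasp point, in m); z points along the fingers, y is the line along which they close (so a half turn about z gives the same grasp; the last joint's range is limited). The gripper opens to 88 mm and grips with 3 to 60 N. Pads are 18 mm wide; open, the fingers measure 123 mm over their backs; the gripper's body (75 mm by 187 mm) begins 45 mm behind the grasp point.
Start: joints at [-1.197, 0.264, 1.604, -0, 1.274, -0.037], TCP at [0.27, -0.619, 0.199] pointing down, gripper open.
Joint ranges: [-2.63, 2.63], [-0.94, 2.18], [0.31, 2.57], [-1.31, 4.45], [0, 2.66], [-2.55, 2.55]. Speed limits (rad/s): [2.57, 2.57, 3.14, 3.14, 3.14, 3.14].

### API

Orientations are given as a unit quaternion [x, y, z, w].
In Python, from plant import observe, camera, close_job, trace, mark_of, tcp_to_grasp gives the robot as it stands.
- The arm moves only by the tool arm_command, never from a script. Its argument "steps" is a list of rows, each a list of 7 numbers: the turn, a rotation vector about the tool's x, y, z in degrees, then the shift along the tool's x, y, z in cm, then the gripper's target within -1 to 1 (fully open at 1, half-way at 0, shut at -1). A call has 1 to 10 rows; each row is the pose to reach, as a shift and turn from the pose commanded when the call began, along the tool's axes at that moment; what a row does not reach only later rows make up. A row lasts 1/12 s, in which the tool goes at most 41.7 mm and 7.16 degrees, less where a joint would pass 70% of its speed; a pose out of reach is approached as far as the arm can. A call with a gripper value outside its range is refused whole. The fingers move at their own pace and stop on an object; "force" is the grip in N (left out, the last holds). Time passes only in rows, so rows that repeat a pose let the fingers close. It gives the time, the measured TCP pose, the force, the opening and the grip force at its end, in the units of the state.
- observe(): the state, without advancing time (a new reading comes with each control period).
- camera(name): name is "scene" or "top" or "wrist"; returns a dict with "image" (400x640x3 uint8, blue, green, red), "camera_matrix" (3x3 intrinsics, pixels), "T" (4x4, takes a point from camera to world coordinates). Camera axes: x right, y up, looking along -z (the intrinsics and any distortion apply to the point x, -y, -z); pixel columns grow to the right and rows downward; lengths in m; the calibration is good to about 2 mm. A picture is of the moment at which its call begins. There is no depth.
- close_job(): hands the job in; it is judged then, once.
Trained networks look in the newest picture that a camera, given by its name, has taken for a name from the list of things; names that differ only in an ending like _2 or _b are one class to them, and where a whole thing is asked for, a point or a joint stands for the part that bears it (a point fixed in the world has none). Each returns a list of dicts, best first, with "confidence" (0 to 1); they miss things now and then, are a little off and sometimes report something else, mostly with a low value. They report only what shows in the picture. A call takes as long as a camera call. They do not tell look-alikes from the thing itself.
- trace(camera, thing): "region" (400x640 bool, what is visible of it) and "location" ([column, row] in pixels, amid what is visible of it).
- mark_of(camera, thing): "location" ([column, row] in pixels: a listed point, or the origin of a listed thing).
The state is a dict: "t": time; "q": joint angles; "joint_velocities": joint speeds; "effort": joint torques, N m; "position": TCP position; "tcp_rot": TCP orientation; "wrist_force": force on the tool from outside, world axes, zero at the start; "ft_torque": the same for the moment, N m; "gripper_width": opening from 0.0 (shut) to 1.0 (fully open); "grip_force": force on a finger pad.
Only numpy, scipy, OpenCV 4.12 (cv2) and the standard library are available. Lean on these libraries where they do the work, as an engineer would, in place of code of your own. Each camera call takes 0.05 s, during which the arm holds its last target. There are 200 camera calls.

## Working session

There is one attempt and no reset: what is moved stays moved. The work goes in short steps, Python scripts to look and compute and a tool call to move; the robot and the scene stay as the last step left them, time stands still between calls to the robot, and variables do not carry over. Pictures are saved under pics/ and viewed, at most 10 in all, crops included, and the job is handed in when it is done.

Besides the shell and the picture viewer there is one more tool, called after "Emit:" as name([rows], argument=value, ...), one row to a line, values as JSON. arm_command: Moves the arm, as the interface text tells. Its arguments: {"type":"object","properties":{"steps":{"type":"array","items":{"type":"array","items":{"type":"number"}}},"force":{"type":"number"}},"required":["steps"]}

```bash
mkdir -p pics
cat > h.py <<'E'
import numpy as np, cv2
from plant import observe, camera, close_job, trace, mark_of, tcp_to_grasp
from scipy.spatial.transform import Rotation as R
def ray(c,px):
    p=np.linalg.inv(c["camera_matrix"])@np.array([px[0],px[1],1.0]); d=np.array([p[0],-p[1],-p[2]])
    T=np.array(c["T"]); return T[:3,3],T[:3,:3]@d
def at(c,px,z):
    o,d=ray(c,px); return o+d*(z-o[2])/d[2]
def proj(c,P):
    T=np.array(c["T"]); p=T[:3,:3].T@(np.array(P)-T[:3,3]); q=c["camera_matrix"]@np.array([p[0],-p[1],-p[2]]); return q[:2]/q[2]
def totool(d):
    return R.from_quat(observe()["tcp_rot"]).inv().apply(d)*100
E
python3 - <<'E'
from h import *
np.set_printoptions(precision=4,suppress=True)
s=observe();print(s,tcp_to_grasp)
for n in("top","scene"):
    c=camera(n);cv2.imwrite(f"pics/{n}0.png",c["image"]);print(n,c["camera_matrix"],c["T"],[k for k in c])
    for t in("knob_center","spindle_tip","radio","tray","bottle","soap_dish","trinket_box","mirror"):
        print(t,[(np.round(m["location"],1),round(m["confidence"],2)) for m in mark_of(n,t)][:4], [(np.round(m["location"],1),round(m["confidence"],2),m["region"].sum()) for m in trace(n,t)][:4] if t!='radio' else '')
E
```

```text
{'t': 0.0, 'q': array([-1.1969,  0.2647,  1.6054, -0.    ,  1.2737, -0.0369]), 'joint_velocities': array([-0.0002, -0.0008, -0.0008, -0.0003,  0.0016,  0.0032]), 'effort': array([ -0.0004, -50.211 , -35.6876,   0.0729,   0.0294,  -0.0001]), 'position': array([ 0.2692, -0.6181,  0.1979]), 'tcp_rot': array([ 0.979 ,  0.2039, -0.0002, -0.0011]), 'wrist_force': array([-0.714 , -0.4576, -0.2231]), 'ft_torque': array([ 0.0275,  0.0178, -0.0044]), 'grip_force': 0.0, 'gripper_width': 1.0005452665433703} 0.0187
top [[426.634    0.     318.0965]
 [  0.     426.634  200.4006]
 [  0.       0.       1.    ]] [[ 0.0053  0.9867 -0.1623  0.3896]
 [-0.9999  0.0029 -0.015  -0.0201]
 [-0.0143  0.1624  0.9866  1.0835]
 [ 0.      0.      0.      1.    ]] ['image', 'camera_matrix', 'T']
knob_center [(array([298.6, 267.4]), 0.93), (array([371.1, 301.6]), 0.87), (array([363.3, 215.2]), 0.71), (array([316.5, 131.5]), 0.5)] [(array([369.5, 303.4]), 0.73, np.int64(398)), (array([299.7, 265.7]), 0.65, np.int64(319)), (array([363.6, 216.3]), 0.52, np.int64(168))]
spindle_tip [] [(array([221.2, 217.5]), 0.44, np.
[... 1106 characters left out ...]
0))]
spindle_tip [(array([444. , 180.5]), 0.48)] [(array([443., 187.]), 0.67, np.int64(110))]
radio [(array([245.1, 326.3]), 0.41)] 
tray [(array([240.8, 224.1]), 0.64)] [(array([247.5, 228.4]), 0.72, np.int64(10635))]
bottle [(array([190.6, 242.4]), 0.67)] [(array([182.6, 225.4]), 0.88, np.int64(1587)), (array([245.1, 228.3]), 0.32, np.int64(10429))]
soap_dish [(array([243.3, 326.6]), 0.65)] [(array([246.1, 327.1]), 0.84, np.int64(3238))]
trinket_box [(array([447.8, 320.2]), 0.79), (array([242.2, 225.7]), 0.67)] [(array([452.5, 311.6]), 0.65, np.int64(3918))]
mirror [(array([348.1, 323. ]), 0.73)] [(array([350.5, 299.8]), 0.58, np.int64(6300)), (array([414.3, 203.1]), 0.22, np.int64(6020))]
```

View pics/top0.png

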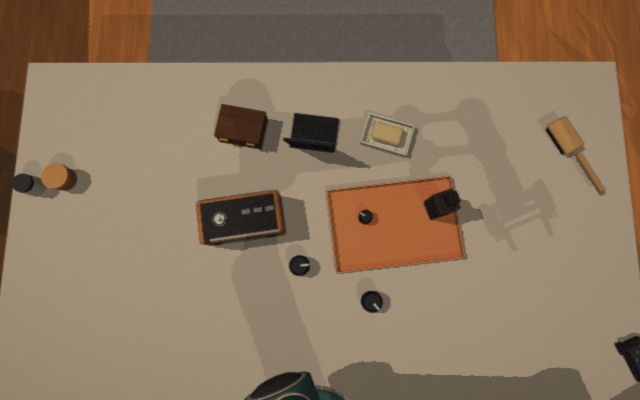

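View pics/scene0.png

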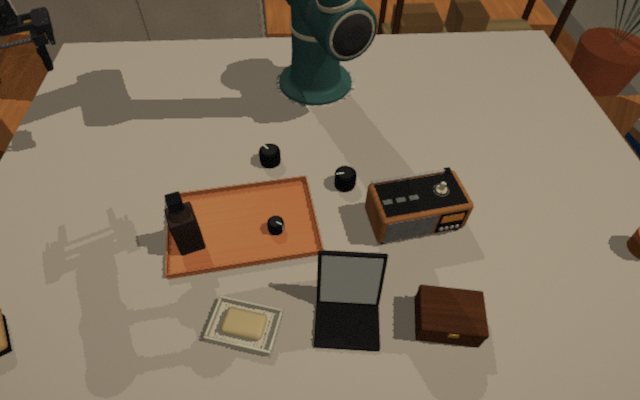

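Run:
```python
from h import *
np.set_printoptions(precision=4,suppress=True)
t=camera("top");s=camera("scene")
print("knob",at(t,(363.4,215.6),.017),at(s,(276,224.8),.017))
print("tip",at(t,(221,217.5),.115),at(s,(444,180.5),.115))
print("radio",at(t,(247.5,215.8),0),at(t,(217,214),.0),"tray",at(t,(393,224.5),0),at(s,(241,224),0))
print("others",at(t,(371,301.6),.017),at(t,(298.6,267.4),.017))
print("dist cam",)
```

```text
knob [ 0.5266 -0.118   0.017 ] [ 0.5215 -0.1198  0.017 ]
tip [0.5085 0.2171 0.115 ] [0.5005 0.2308 0.115 ]
radio [0.5273 0.1773 0.    ] [0.5316 0.256  0.    ] tray [ 0.5063 -0.1945  0.    ] [ 0.5027 -0.198   0.    ]
others [ 0.3158 -0.134   0.017 ] [0.3971 0.0434 0.017 ]
dist cam
```

The top view shows three black knobs: the tray one at about (365,216), which is the smallest, and larger ones at (299,266) and (371,301). The radio spindle is at about (220,218), and the bottle at (442,203). In the scene view the tray knob is at (276,225) and the spindle at (443,186). Next I move above the tray knob.

Emit:
arm_command([
  [0,0,0,0,0,-4,1],
  [0,0,0,3,-2.5,-8,1],
  [0,0,0,43.3,-35.6,-8,1],
  [0,0,0,43.3,-35.6,-8,1],
  [0,0,0,43.3,-35.6,-8,1],
  [0,0,0,43.3,-35.6,-8,1],
  [0,0,0,43.3,-35.6,-8,1],
  [0,0,0,43.3,-35.6,-8,1],
  [0,0,0,43.3,-35.6,-8,1],
  [0,0,0,43.3,-35.6,-8,1],
])

```text
t: 2.53
position: [0.4347, -0.2942, 0.2758]
tcp_rot: [0.979, 0.204, 0.0, 0.0]
wrist_force: [0.4, -0.4, -0.1]
gripper_width: 0.998
grip_force: 0.0
```

Run:
```python
from h import *
s=observe();print(s["position"],s["tcp_rot"],s["t"],totool(np.array([.524,-.119,.2])-s["position"]))
```

```text
[ 0.43469524 -0.29417941  0.27579064] [9.79017542e-01 2.03775535e-01 3.10591320e-04 2.96919654e-04] 2.5333 [ 15.17477127 -12.50520233   7.57760568]
```

Emit:
arm_command([
  [0,0,0,15.2,-12.5,0,1],
  [0,0,0,15.2,-12.5,0,1],
  [0,0,0,15.2,-12.5,0,1],
  [0,0,0,15.2,-12.5,0,1],
  [0,0,0,15.2,-12.5,3,1],
  [0,0,0,15.2,-12.5,7,1],
  [0,0,0,15.2,-12.5,7,1],
  [0,0,0,15.2,-12.5,7,1],
])

```text
t: 3.2
position: [0.5212, -0.1198, 0.2029]
tcp_rot: [0.979, 0.204, -0.003, -0.001]
wrist_force: [-0.6, -0.1, -0.7]
gripper_width: 0.999
grip_force: 0.0
```

Run:
```python
from h import *
np.set_printoptions(precision=4,suppress=True)
s=observe();print(s["position"],s["tcp_rot"],s["t"])
c=camera("wrist");cv2.imwrite("pics/w1.png",c["image"]);print(c["T"])
for m in mark_of("wrist","knob_center"):print(m, at(c,m["location"],.017))
print(proj(c,[.524,-.119,.017]))
```

```text
[ 0.5212 -0.1198  0.2029] [ 0.9789  0.2045 -0.0031 -0.0014] 3.2
[[ 0.4001  0.875   0.2726  0.5922]
 [-0.9165  0.3831  0.1154 -0.0902]
 [-0.0035 -0.296   0.9552  0.3894]
 [ 0.      0.      0.      1.    ]]
{'location': [271.2, 299.2], 'confidence': 0.98} [ 0.3068 -0.1304  0.017 ]
{'location': [178.1, 205.0], 'confidence': 0.72} [0.3994 0.0434 0.017 ]
{'location': [318.8, 172.7], 'confidence': 0.58} [ 0.5202 -0.1184  0.017 ]
{'location': [365.1, 197.9], 'confidence': 0.41} [ 0.5134 -0.1912  0.017 ]
[320.3021 170.3353]
```

View pics/w1.png

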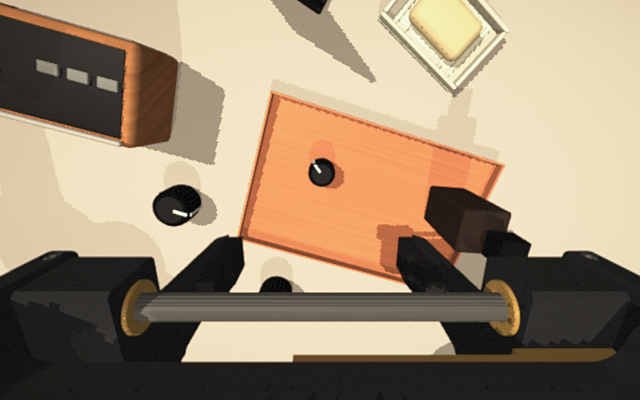

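The wrist view shows the tray knob at (321,172), with its white pointer aiming up-left near (316,167). The fingers are either side of it and the spindle is out of view. I'll measure the pointer angle.

Run:
```python
from h import *
np.set_printoptions(precision=4,suppress=True)
c=camera("wrist");im=c["image"]
s=observe();print(s["position"],proj(c,s["position"]))
x0,y0=300,150;w=im[y0:195,x0:342].astype(int)
mx=w.max(2);
ys,xs=np.where((w.min(2)>110)&(mx-w.min(2)<60));px=np.c_[xs+x0,ys+y0]
print(px.tolist())
dk=(mx<70).astype(np.uint8)
n,l,st,ce=cv2.connectedComponentsWithStats(dk);print(st,ce+[x0,y0])
P=np.array([at(c,p,.031)[:2] for p in px]);m=P.mean(0);u=np.linalg.svd(P-m)[2][0];print(m,np.degrees(np.arctan2(u[1],u[0])),"ends",P[np.argmin(P@u)],P[np.argmax(P@u)])
cv2.imwrite("pics/w1k.png",cv2.resize(im[140:205,285:360],None,fx=8,fy=8,interpolation=cv2.INTER_CUBIC))
# check top cam knob centre
t=camera("top")
```

```text
[ 0.5251 -0.1221  0.2082] [319.9924 225.255 ]
[[311, 162], [310, 163], [311, 163], [309, 164], [310, 164], [311, 164], [310, 165], [311, 165], [312, 166], [311, 167], [312, 167], [313, 167], [311, 168], [312, 168], [313, 168], [314, 168], [312, 169], [313, 169], [314, 169], [315, 169], [312, 170], [313, 170], [314, 170], [315, 170], [316, 170], [313, 171], [314, 171], [315, 171], [316, 171], [314, 172], [315, 172], [316, 172], [317, 172], [315, 173], [316, 173], [317, 173], [315, 174], [316, 174], [317, 174]]
[[   0    0   42   45 1396]
 [   6   11   26   27  494]] [[321.106  171.1454]
 [318.7874 174.415 ]]
[ 0.5286 -0.1115] -125.17063455288064 ends [ 0.5357 -0.1052] [ 0.5243 -0.1186]
```

View pics/w1k.png

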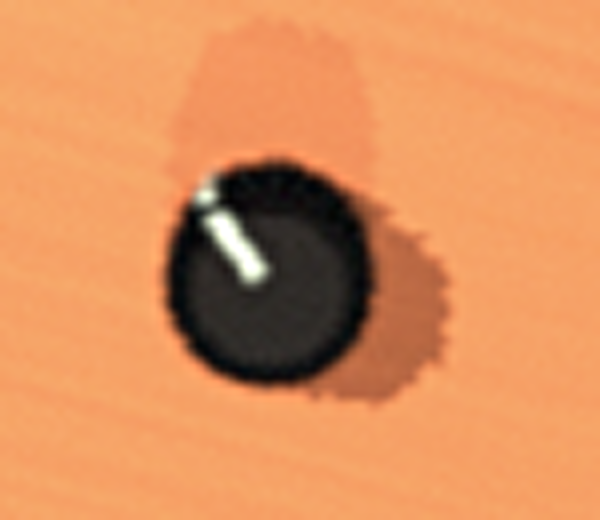

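The zoomed crop shows the round knob centred at about (318.7,174). Its pointer line runs from about (317.3,174.4) out to (311.3,166.9). Next I look for the red mark on the spindle flange.

Run:
```python
from h import *
np.set_printoptions(precision=4,suppress=True)
c=camera("wrist");s=observe();print(s["position"],s["q"],s["t"])
a,b=at(c,(317.3,174.4),.031),at(c,(311.3,166.9),.031);d=b-a;print("pointer",np.degrees(np.arctan2(d[1],d[0])))
print("knob",at(c,(318.75,174),.017),at(c,(318.5,176.3),.031))
C=[]
for n,(x,y) in(("scene",(443,187)),("top",(220,218))):
    c=camera(n);im=c["image"];w=im[y-20:y+20,x-20:x+20].astype(int)
    ys,xs=np.where((w[...,2]>90)&(w[...,2]>1.8*w[...,1])&(w[...,2]>1.8*w[...,0]))
    print(n,np.c_[xs+x-20,ys+y-20].tolist())
    C.append(cv2.resize(im[y-20:y+20,x-20:x+20],(400,400),interpolation=cv2.INTER_CUBIC))
cv2.imwrite("pics/sp.png",np.hstack(C))
```

```text
[ 0.5252 -0.1222  0.2085] [-0.2748 -0.0028  1.8864 -0.0001  1.2531  0.887 ] 3.45
pointer 61.513738595258744
knob [ 0.5237 -0.1226  0.017 ] [ 0.5234 -0.1224  0.031 ]
scene []
top []
```

View pics/sp.png

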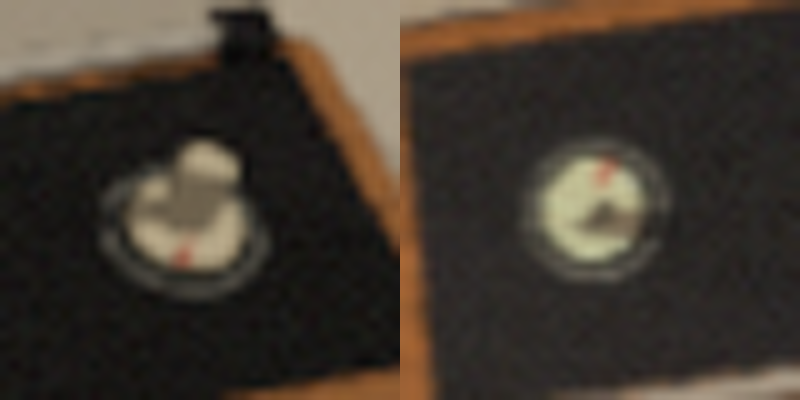

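Emit:
arm_command([
  [0,0,-7,-0.15,0,2,0.4],
  [0,0,-14,-0.15,0,4,0.4],
  [0,0,-21,-0.15,0,6,0.4],
  [0,0,-28,-0.15,0,8,0.4],
  [0,0,-35,-0.15,0,10,0.4],
  [0,0,-42,-0.15,0,12,0.4],
  [0,0,-49,-0.15,0,14,0.4],
  [0,0,-56,-0.15,0,15,0.4],
  [0,0,-56,-0.15,0,15,0.4],
  [0,0,-56,-0.15,0,15,0.4],
])

```text
t: 4.38
position: [0.5223, -0.1217, 0.0557]
tcp_rot: [0.77, 0.638, -0.0, -0.0]
wrist_force: [0.5, -0.0, 1.5]
gripper_width: 0.703
grip_force: 0.0
```

Run:
```python
from h import *
np.set_printoptions(precision=4,suppress=True)
c=camera("wrist");s=observe();print(s["position"],s["t"],R.from_quat(s["tcp_rot"]).as_matrix())
for m in trace("wrist","knob_center"):
    ys,xs=np.where(m["region"]);print(m["confidence"],m["location"],len(xs),at(c,m["location"],.017),xs.min(),xs.max(),ys.min(),ys.max())
print(proj(c,[.5237,-.1226,.017]))
cv2.imwrite("pics/w2.png",c["image"])
```

```text
[ 0.5232 -0.1219  0.0565] 4.4333 [[ 0.1855  0.9826  0.0016]
 [ 0.9826 -0.1855 -0.0004]
 [-0.0001  0.0016 -1.    ]]
0.91 [318.5, 207.2] 1657 [ 0.522  -0.1218  0.017 ] 297 340 183 230
0.89 [94.8, 245.1] 2157 [ 0.3217 -0.1197  0.017 ] 52 134 226 278
0.61 [103.5, 27.8] 5515 [0.3978 0.0378 0.017 ] 39 153 0 62
[320.6119 207.7606]
```

View pics/w2.png

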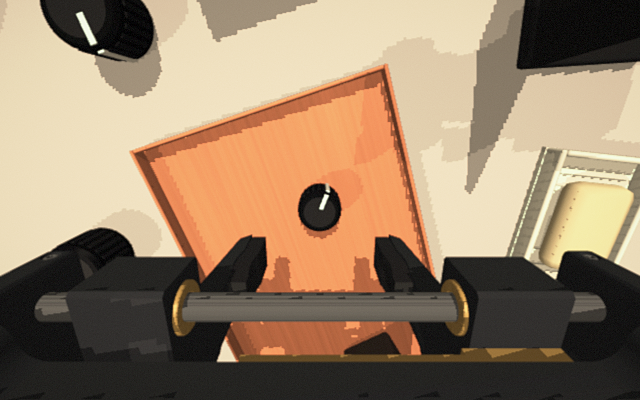

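The knob sits at (319,207), centred between the fingers, with its pointer up and slightly right. I descend and grip.

Emit:
arm_command([
  [0,0,0,0,0,2.5,0.4],
  [0,0,0,0,0,4,0.4],
  [0,0,0,0,0,4.6,0.4],
  [0,0,0,0,0,4.6,0.4],
  [0,0,0,0,0,4.6,0.4],
  [0,0,0,0,0,4.6,-1],
  [0,0,0,0,0,4.6,-1],
  [0,0,0,0,0,4.6,-1],
  [0,0,0,0,0,4.6,-1],
  [0,0,0,0,0,4.6,-1],
], force=40)

```text
t: 5.32
position: [0.5226, -0.1214, 0.0099]
tcp_rot: [0.769, 0.64, 0.0, 0.0]
wrist_force: [-0.5, -0.2, -0.5]
gripper_width: 0.346
grip_force: 0.0
```

Emit:
arm_command([
  [0,0,0,0,0,0,-1],
  [0,0,0,0,0,0,-1],
  [0,0,0,0,0,0,-1],
  [0,0,0,0,0,0,-1],
])

```text
t: 5.65
position: [0.5222, -0.1213, 0.0093]
tcp_rot: [0.769, 0.64, -0.0, -0.0]
wrist_force: [-0.3, 0.5, -0.1]
gripper_width: 0.043
grip_force: 0.0
```

Run:
```python
from h import *
np.set_printoptions(precision=4,suppress=True)
c=camera("wrist");s=observe();print(s["position"],s["t"],s["gripper_width"],s["grip_force"])
cv2.imwrite("pics/w3.png",c["image"][100:340,160:480])
```

```text
[ 0.5222 -0.1213  0.0093] 5.7 0.010524043945250828 0.0
```

View pics/w3.png

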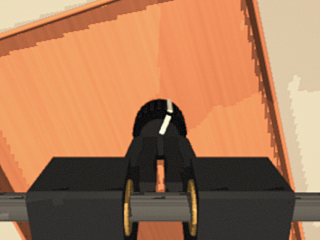

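The fingers shut at about (320,245) with the knob standing in front of them at about (320,215), so they missed it. I'll check how it moved and whether the wrist calibration agrees.

Run:
```python
from h import *
np.set_printoptions(precision=4,suppress=True)
c=camera("wrist");s=observe();T=np.eye(4);T[:3,:3]=R.from_quat(s["tcp_rot"]).as_matrix();T[:3,3]=s["position"]
print(s["position"],c["camera_matrix"]);M=np.linalg.inv(T)@c["T"];print(M)
for p in [(0,0,0),(9e-3,0,0),(-9e-3,0,0),(9e-3,0,-.02)]: print(p,proj(c,T[:3,:3]@np.array(p)+T[:3,3]))
for n in("wrist","scene","top"):
  cc=camera(n)
  for m in trace(n,"knob_center"):
    P=at(cc,m["location"],.017)
    if abs(P[0]-.524)<.06 and abs(P[1]+.12)<.06: ys,xs=np.where(m["region"]);print(n,m["location"],len(xs),P,xs.min(),xs.max(),ys.min(),ys.max(),m["confidence"])
  if n!="wrist": cv2.imwrite(f"pics/{n}3.png",cc["image"])
s=cv2.imread("pics/scene3.png")[170:270,220:340];t=cv2.imread("pics/w3.png")
cv2.imwrite("pics/s3.png",np.hstack([cv2.resize(s,(480,400),interpolation=cv2.INTER_CUBIC),cv2.resize(t[60:190,110:210],(310,400),interpolation=cv2.INTER_CUBIC)]))
```

```text
[ 0.5222 -0.1213  0.0093] [[281.1589   0.     319.9636]
 [  0.     281.1589 199.7622]
 [  0.       0.       1.    ]]
[[-0.0003  0.9566  0.2913  0.0752]
 [ 1.      0.0004 -0.0005  0.0008]
 [-0.0006  0.2913 -0.9566 -0.1869]
 [ 0.      0.      0.      1.    ]]
(0, 0, 0) [318.6619 224.2157]
(0.009, 0, 0) [318.6411 212.3184]
(-0.009, 0, 0) [318.6821 235.8061]
(0.009, 0, -0.02) [318.5181 222.8153]
wrist [317.1, 221.4] 1770 [ 0.5222 -0.1161  0.017 ] 292 346 198 238 0.66
```

View pics/s3.png

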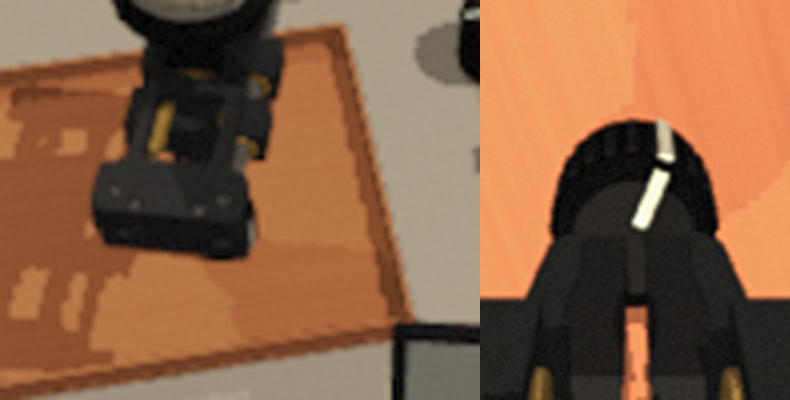

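Run:
```python
from h import *
np.set_printoptions(precision=4,suppress=True)
c=camera("wrist");s=observe();Rm=R.from_quat(s["tcp_rot"]).as_matrix()
m=[m for m in trace("wrist","knob_center") if abs(m["location"][0]-318)<15][0]
im=c["image"]
dark=(im.max(2)<90)
for r in range(190,240,4): 
  xs=np.where(dark[r,270:370])[0]; print(r,(xs.min()+270,xs.max()+270) if len(xs) else None,end=' ')
print()
th=np.linspace(0,2*np.pi,73)
for dx in (0,.01,.02):
  cc=np.array([.5237,-.1226,.017])+Rm[:,0]*dx
  P=np.array([proj(c,cc+[.018*np.cos(t),.018*np.sin(t),z]) for z in(-.014,.014) for t in th])
  Pt=P[73:]
  print(dx,P.min(0),P.max(0),"top",Pt.min(0),Pt.max(0), "pointer",proj(c,cc+[0,0,.014]),proj(c,cc+[.0175*np.cos(1.074),.0175*np.sin(1.074),.014]))
# finger tip at tool height h
for h in(0,.01,.02,.03): print(h,[proj(c,s["position"]+Rm@np.array([x,.0,-h])) for x in(.009,-.009)])
```

```text
190 None 194 None 198 None 202 (np.int64(308), np.int64(326)) 206 (np.int64(303), np.int64(336)) 210 (np.int64(300), np.int64(339)) 214 (np.int64(297), np.int64(341)) 218 (np.int64(296), np.int64(343)) 222 (np.int64(295), np.int64(344)) 226 (np.int64(294), np.int64(345)) 230 (np.int64(293), np.int64(345)) 234 (np.int64(293), np.int64(345)) 238 (np.int64(294), np.int64(345)) 
0 [293.0194 198.8139] [349.1522 263.2696] top [293.0194 211.7672] [349.1522 263.2696] pointer [321.0804 238.2672] [329.7686 213.8146]
0.01 [292.5717 185.2803] [349.6262 249.5562] top [292.5717 196.347 ] [349.6262 249.5562] pointer [321.0934 223.7379] [329.9287 198.4645]
0.02 [292.1091 171.3444] [350.1161 235.3982] top [292.1091 180.396 ] [350.1161 235.3982] pointer [321.1068 208.7235] [330.0942 182.5872]
0 [array([318.6598, 212.2888]), array([318.7018, 235.7799])]
0.01 [array([318.6019, 217.2697]), array([318.6475, 241.7859])]
0.02 [array([318.5378, 222.7831]), array([318.5876, 248.4158])]
0.03 [array([318.4664, 228.9195]), array([318.5212, 255.7723])]
```

The knob hasn't moved: its measured outline matches dx = 0. The closed tips show at row 237, which puts them about 4 cm higher than the reported TCP, so they closed above the knob. I'll cross-check gripper height with the scene camera.

Run:
```python
from h import *
np.set_printoptions(precision=4,suppress=True)
c=camera("scene");s=observe();Rm=R.from_quat(s["tcp_rot"]).as_matrix()
print("tcp px",proj(c,s["position"]))
for h in(.064,.10,.14):
  print(h,[np.round(proj(c,s["position"]+Rm@np.array([x,.0935,-h]))).tolist() for x in(-.0375,.0375)])
o,d=ray(c,(265,233));k=(.615-o[0])/d[0];print(o+k*d)
print("front face corners px: left",(220+100/4,170+240/4),"right",(220+250/4,170+257/4))
```

```text
tcp px [275.5472 227.1287]
0.064 [[246.0, 246.0], [284.0, 250.0]]
0.1 [[243.0, 236.0], [283.0, 240.0]]
0.14 [[241.0, 223.0], [282.0, 228.0]]
[ 0.615  -0.1336  0.1259]
front face corners px: left (245.0, 230.0) right (282.5, 234.25)
```

Emit:
arm_command([
  [0,0,0,0,0,-1,0.4],
  [0,0,0,0,0,-1,0.4],
  [0,0,0,0,0,-1,0.4],
  [0,0,0,0,0,-1,0.4],
  [0,0,0,0,0,-1,0.4],
  [0,0,0,0,0,-1,0.4],
])

```text
t: 6.7
position: [0.5221, -0.1213, 0.0193]
tcp_rot: [0.769, 0.64, -0.0, -0.0]
wrist_force: [-0.6, 0.8, -0.5]
gripper_width: 0.436
grip_force: 0.0
```

The body edge is about 5 cm higher than the reported TCP implies, so the reported TCP lies about 4–5 cm beyond the real tips. I go lower in stages and watch the force.

Emit:
arm_command([
  [0,0,0,0,0,1,0.4],
  [0,0,0,0,0,1,0.4],
  [0,0,0,0,0,1,0.4],
  [0,0,0,0,0,2,0.4],
  [0,0,0,0,0,2.5,0.4],
  [0,0,0,0,0,3,0.4],
  [0,0,0,0,0,3.5,0.4],
  [0,0,0,0,0,4,0.4],
  [0,0,0,0,0,4,0.4],
  [0,0,0,0,0,4,0.4],
])

```text
t: 7.53
position: [0.5218, -0.1212, -0.0211]
tcp_rot: [0.769, 0.64, -0.0, -0.0]
wrist_force: [0.0, 0.5, 0.5]
gripper_width: 0.699
grip_force: 0.0
```

Run:
```python
from h import *
np.set_printoptions(precision=4,suppress=True)
c=camera("wrist");s=observe();print(s["position"],s["t"],s["gripper_width"],s["wrist_force"])
cv2.imwrite("pics/w4.png",c["image"][150:350,150:490])
```

```text
[ 0.5222 -0.1213 -0.0207] 7.5833 0.7013547624966565 [0.2107 0.51   0.0875]
```

View pics/w4.png

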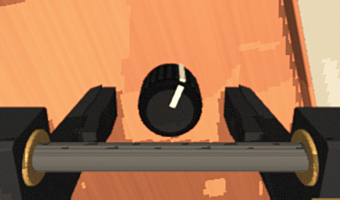

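The crop shows the knob between the fingers: knob at crop (170,100), fingertips at (105,90) and (235,90), with nothing touching. I go 9 mm lower and grip.

Emit:
arm_command([
  [0,0,0,0,0,0.4,0.4],
  [0,0,0,0,0,0.9,0.4],
  [0,0,0,0,0,0.9,0.4],
  [0,0,0,0,0,0.9,-1],
  [0,0,0,0,0,0.9,-1],
  [0,0,0,0,0,0.9,-1],
  [0,0,0,0,0,0.9,-1],
  [0,0,0,0,0,0.9,-1],
  [0,0,0,0,0,0.9,-1],
  [0,0,0,0,0,0.9,-1],
], force=40)

```text
t: 8.42
position: [0.5224, -0.1214, -0.0294]
tcp_rot: [0.769, 0.64, 0.0, 0.0]
wrist_force: [-1.1, -0.5, -0.2]
gripper_width: 0.397
grip_force: 40.0
```

Emit:
arm_command([
  [0,0,0,0,0,-2,-1],
  [0,0,0,0,0,-6,-1],
  [0,0,0,0,0,-10,-1],
  [0,0,0,0,0,-14,-1],
  [0,0,7,1,-0.5,-17,-1],
  [0,0,14,4,-2,-17,-1],
  [0,0,21,7.5,-3.5,-17,-1],
  [0,0,28,11,-5,-17,-1],
  [0,0,35,14.5,-6.5,-17,-1],
  [0,0,42,18,-8,-17,-1],
])

```text
t: 9.25
position: [0.4767, 0.0653, 0.14]
tcp_rot: [0.942, 0.337, -0.0, -0.0]
wrist_force: [-0.1, 0.0, -1.9]
gripper_width: 0.397
grip_force: 40.0
```

Run:
```python
from h import *
np.set_printoptions(precision=4,suppress=True)
s=observe();print(s["position"],s["q"],s["t"],s["grip_force"],s["gripper_width"]);x=R.from_quat(s["tcp_rot"]).as_matrix()[:,0];print("yaw",np.degrees(np.arctan2(x[1],x[0])))
print(totool(np.array([.445,.22,.11])-s["position"]))
c=camera("top");print("flange top",at(c,(219,218.8),.097))
c=camera("scene");print("flange scene",at(c,(442,189.2),.097),"tip",at(c,(443.8,183),.115))
```

```text
[0.4767 0.0653 0.14  ] [ 0.0843 -0.0599  2.072   0.0001  1.13    0.9682] 9.25 39.99302954412997 0.396500512547364
yaw 39.3510893800727
[  7.3574 -13.9705   3.0022]
flange top [0.5076 0.2261 0.097 ]
flange scene [0.5087 0.229  0.097 ] tip [0.5072 0.2287 0.115 ]
```

Emit:
arm_command([
  [0,0,7,1.6,-3,0,-1],
  [0,0,14,3.5,-6.5,0,-1],
  [0,0,21,5.3,-10,0,-1],
  [0,0,28,7.2,-13.5,0,-1],
  [0,0,35,7.8,-14.6,1,-1],
  [0,0,37,7.8,-14.6,2.5,-1],
  [0,0,37,7.8,-14.6,2.5,-1],
  [0,0,37,7.8,-14.6,2.5,-1],
])

```text
t: 10.02
position: [0.4434, 0.2252, 0.114]
tcp_rot: [1.0, 0.025, -0.002, 0.001]
wrist_force: [-0.5, -0.7, -1.2]
gripper_width: 0.398
grip_force: 40.0
```

Run:
```python
from h import *
np.set_printoptions(precision=4,suppress=True)
c=camera("wrist");s=observe();print(s["position"],s["q"],s["t"],s["grip_force"]);x=R.from_quat(s["tcp_rot"]).as_matrix()[:,0];print("yaw",np.degrees(np.arctan2(x[1],x[0])))
im=c["image"];p=proj(c,[.508,.2275,.105]);k=proj(c,s["position"]+[0,0,.06]);print(p,k)
for n in("spindle_tip","knob_center"):
  print(n,[(m["location"],m["confidence"]) for m in mark_of("wrist",n)])
b,g,r=[im[...,i].astype(int) for i in range(3)]
x0,y0=int(p[0])-60,max(int(p[1])-60,0)
red=((r>90)&(r>1.7*g)&(r>1.7*b));ys,xs=np.where(red[y0:y0+120,x0:x0+120]);print("red",len(xs),xs.mean()+x0 if len(xs) else 0,ys.mean()+y0 if len(xs) else 0)
cream=((r>140)&(g>130)&(b>90)&(r>b)).astype(np.uint8)
n,l,st,ce=cv2.connectedComponentsWithStats(cream[y0:y0+120,x0:x0+120]);print([(st[i].tolist(),(ce[i]+[x0,y0]).round(1)) for i in range(1,n) if st[i][4]>30])
a=im[y0:y0+120,x0:x0+120];kk=im[200:300,260:380]
cv2.imwrite("pics/w5.png",np.hstack([cv2.resize(a,(400,400),interpolation=cv2.INTER_CUBIC),cv2.resize(kk,(400,400),interpolation=cv2.INTER_CUBIC)]))
cv2.imwrite("pics/w5full.png",im);print(x0,y0)
```

```text
[0.4443 0.2252 0.1149] [ 0.4194  0.0001  2.0636 -0.0004  1.0797  1.9407] 10.0667 39.99975594098942
yaw 2.848305445325696
[320.8968 131.9098] [319.6427 269.718 ]
spindle_tip [([318.6, 130.9], 0.62)]
knob_center [([485.0, 236.5], 0.86), ([321.4, 256.7], 0.73)]
red 17 324.29411764705884 118.76470588235294
[([38, 37, 45, 47, 255], array([318.1, 130. ])), ([43, 43, 34, 35, 899], array([319.6, 131.6])), ([0, 113, 9, 7, 46], array([263.8, 187.7])), ([81, 116, 39, 4, 86], array([365.1, 189.2]))]
260 71
```

```bash
cat > fit.py <<'E'
from h import *
from scipy.optimize import minimize
np.set_printoptions(precision=4,suppress=True)
def circ(c,ctr,r,z): return np.array([proj(c,[ctr[0]+r*np.cos(t),ctr[1]+r*np.sin(t),z]) for t in np.linspace(0,2*np.pi,48,endpoint=False)])
def hull(pts,sh=8):
    m=np.zeros((400*4,640*4),np.uint8);cv2.fillConvexPoly(m,cv2.convexHull((pts*4+2).round().astype(np.int32)),1)
    return cv2.resize(m.astype(np.float32),(640,400),interpolation=cv2.INTER_AREA)
def fit_spindle(c,xy):
    im=c["image"];b,g,r=[im[...,i].astype(int) for i in range(3)]
    p=proj(c,[*xy,.105]).astype(int);W=np.zeros((400,640),bool);W[p[1]-22:p[1]+23,p[0]-22:p[0]+23]=1
    m=((r>120)&(r>b+8))&W
    n,l,st,ce=cv2.connectedComponentsWithStats(m.astype(np.uint8));m=(l==1+np.argmax(st[1:,4]))
    m=cv2.morphologyEx(m.astype(np.uint8),cv2.MORPH_CLOSE,np.ones((7,7)))
    def cost(v):
        a=np.maximum(hull(circ(c,v,.012,.097)),hull(np.r_[circ(c,v,.006,.097),circ(c,v,.005,.115)])) 
        return np.abs(a-m).sum()
    o=minimize(cost,xy,method="Nelder-Mead",options=dict(initial_simplex=[xy,[xy[0]+.005,xy[1]],[xy[0],xy[1]+.005]],xatol=1e-5))
    red=(r>90)&(r>1.5*g)&(r>1.5*b)&W;ys,xs=np.where(red)
    P=np.array([at(c,q,.097)[:2] for q in np.c_[xs,ys]]);d=P.mean(0)-o.x
    return o.x,o.fun,m.sum(),np.degrees(np.arctan2(d[1],d[0])),np.hypot(*d),len(xs)
def fit_pointer(c,s):
    im=c["image"];k=proj(c,s["position"]+[0,0,.0604]).astype(int)
    w=im[k[1]-45:k[1]+30,k[0]-40:k[0]+40].astype(int);ys,xs=np.where((w.min(2)>110)&(w.max(2)-w.min(2)<60))
    px=np.c_[xs+k[0]-40,ys+k[1]-45];return k,px
E
python3 - <<'E'
from fit import *
c=camera("wrist");s=observe();print(s["position"])
print(fit_spindle(c,[.508,.2275]))
k,px=fit_pointer(c,s);print(k,px.tolist())
im=c["image"];x0,y0=260,71
a=im[y0:y0+120,x0:x0+120];kk=im[200:300,260:380]
cv2.imwrite("pics/w5.png",np.hstack([cv2.resize(a,(400,400),interpolation=cv2.INTER_CUBIC),cv2.resize(kk,(400,400),interpolation=cv2.INTER_CUBIC)]))
E
```

```text
[0.4455 0.2254 0.1162]
(array([0.5077, 0.2284]), np.float64(31.9375), np.uint64(916), np.float64(-17.588830055350414), np.float64(0.009206632095643085), 22)
[319 270] [[279, 225], [280, 225], [281, 225], [282, 225], [283, 225], [284, 225], [285, 225], [286, 225], [287, 225], [288, 225], [289, 225], [290, 225], [291, 225], [292, 225], [293, 225], [294, 225], [295, 225], [296, 225], [297, 225], [298, 225], [299, 225], [300, 225], [331, 225], [332, 225], [333, 225], [340, 225], [341, 225], [342, 225], [343, 225], [344, 225], [345, 225], [346, 225], [347, 225], [348, 225], [349, 225], [350, 225], [351, 225], [352, 225], [353, 225], [354, 225], [355, 225], [356, 225], [357, 225], [358, 225], [279, 226], [280, 226], [281, 226], [282, 226], [283, 226], [284, 226], [285, 226], [286, 226], [287, 226], [288, 226], [289, 226], [290, 226], [291, 226], [292, 226], [293, 226], [294, 226], [295, 226], [296, 226], [297, 226], [298, 226], [299, 226], [331, 226], [332, 226], [333, 226], [341, 226], [342, 226], [343, 226], [344, 226], [345, 226], [346, 226], [347, 226], [348, 226], [349, 226], [350, 22
[... 8615 characters left out ...]
91], [296, 291], [297, 291], [298, 291], [299, 291], [301, 291], [338, 291], [340, 291], [341, 291], [342, 291], [343, 291], [344, 291], [345, 291], [346, 291], [347, 291], [348, 291], [349, 291], [350, 291], [351, 291], [352, 291], [353, 291], [354, 291], [355, 291], [356, 291], [284, 292], [285, 292], [286, 292], [287, 292], [288, 292], [289, 292], [290, 292], [291, 292], [292, 292], [293, 292], [294, 292], [295, 292], [296, 292], [297, 292], [298, 292], [299, 292], [300, 292], [339, 292], [340, 292], [341, 292], [342, 292], [343, 292], [344, 292], [345, 292], [346, 292], [347, 292], [348, 292], [349, 292], [350, 292], [351, 292], [352, 292], [353, 292], [354, 292], [355, 292], [356, 292]]
```

View pics/w5.png

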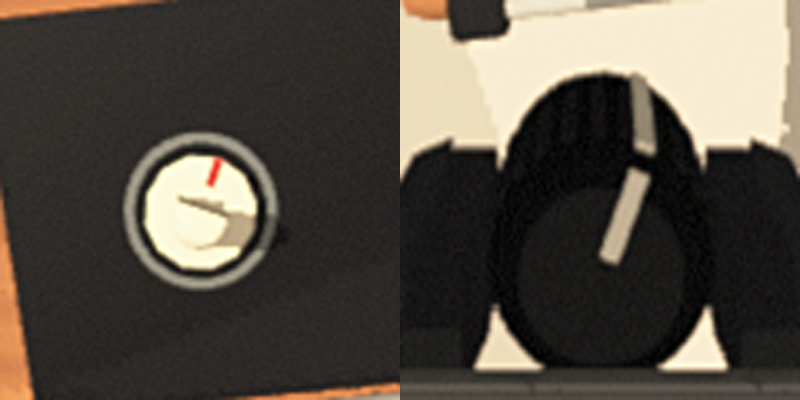

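The left half shows the spindle flange at crop (200,212), with the red mark and flat facing up and slightly right. The right half shows the gripped knob: top face centred at crop (603,278), pointer up-right. Next I compute the relative offset and angles.

Run:
```python
from fit import *
c=camera("wrist");s=observe();print(s["position"],s["t"])
k,px=fit_pointer(c,s);px=px[(px[:,1]>=243)&(px[:,1]<=264)&(abs(px[:,0]-326)<9)]
zt=s["position"][2]+.0604
def ang(px,z):
    P=np.array([at(c,p,z)[:2] for p in px]);m=P.mean(0);u=np.linalg.svd(P-m)[2][0]
    u=u if u[0]>0 else -u;return m,np.degrees(np.arctan2(u[1],u[0]))
mp,ap=ang(px,zt);print("pointer",mp,ap)
K=at(c,(320.9,269.5),zt);d=mp-K[:2];print("knob top",K,"rel tcp",K-s["position"],"ptr from centre",np.degrees(np.arctan2(d[1],d[0])),np.hypot(*d))
im=c["image"];b,g,r=[im[...,i].astype(int) for i in range(3)]
red=(r>90)&(r>1.5*g)&(r>1.5*b);ys,xs=np.where(red[100:160,290:350]);q=np.c_[xs+290,ys+100]
print("red",ang(q,.097),q.tolist())
# flat edge line from crop
a,e=[at(c,(260+x*.3,71+y*.3),.115) for x,y in((178,198),(225,212))];f=e-a;print("flat normal",np.degrees(np.arctan2(f[1],f[0]))+90)
x,*rest=fit_spindle(c,[.5077,.2284]);print(x,rest)
print("shift",x-K[:2],totool(np.array([*(x-K[:2]),0])))
```

```text
[0.4456 0.2255 0.1162] 10.2667
pointer [0.4551 0.2222] -18.648587344342015
knob top [0.4461 0.2247 0.1766] rel tcp [ 0.0005 -0.0008  0.0604] ptr from centre -15.459337750658488 0.009383760081232526
red (array([0.5165, 0.2255]), np.float64(-16.76970319830036)) [[324, 118], [325, 118], [324, 119], [325, 119], [326, 119], [327, 119], [324, 120], [325, 120], [326, 120], [324, 121], [325, 121], [324, 122], [325, 122], [323, 123], [324, 123], [325, 123], [323, 124], [324, 124], [322, 125], [323, 125], [324, 125], [322, 126], [323, 126], [324, 126]]
flat normal -13.4960779686933
[0.5077 0.2284] [np.float64(28.9375), np.uint64(910), np.float64(-18.310572221177257), np.float64(0.009339500901079895), 24]
shift [0.0616 0.0037] [ 6.1665 -0.0815  0.0081]
```

Emit:
arm_command([
  [0,0,0,3,0,0,-1],
  [0,0,0,5,-0.08,0,-1],
  [0,0,0,6.15,-0.08,0,-1],
  [0,0,0,6.15,-0.08,1,-1],
  [0,0,0,6.15,-0.08,2,-1],
  [0,0,0,6.15,-0.08,2.8,-1],
  [0,0,0,6.15,-0.08,2.8,-1],
  [0,0,0,6.15,-0.08,2.8,-1],
  [0,0,0,6.15,-0.08,2.8,-1],
  [0,0,0,6.15,-0.08,2.8,-1],
])

```text
t: 11.1
position: [0.5059, 0.23, 0.0878]
tcp_rot: [1.0, 0.024, 0.0, -0.0]
wrist_force: [-0.3, 0.9, -1.7]
gripper_width: 0.4
grip_force: 40.0
```

Run:
```python
from h import *
s=observe();print(s["position"],s["wrist_force"],s["t"]);K=s["position"]+[.0005,-.0008,0];print(np.array([.5077,.2284])-K[:2])
```

```text
[0.50594752 0.23004565 0.0877906 ] [-0.33148115  0.88657316 -1.72836925] 11.1
[ 0.00125248 -0.00084565]
```

Emit:
arm_command([
  [0,0,0,0.0,0.0,0,-1],
  [0,0,0,0.0,0.0,0,-1],
  [0,0,0,0.0,0.0,0,-1],
  [0,0,0,0.0,0.0,0,-1],
])

```text
t: 11.43
position: [0.5062, 0.23, 0.0877]
tcp_rot: [1.0, 0.024, 0.0, -0.0]
wrist_force: [-0.1, 0.6, -2.4]
gripper_width: 0.395
grip_force: 40.0
```

Run:
```python
from h import *
c=camera("wrist")
for i in range(2):
  s=observe();print(s["position"],s["wrist_force"],s["t"]);K=s["position"]+[.0005,-.0008,0];print(np.array([.5077,.2284])-K[:2]);camera("wrist")
```

```text
[0.50617919 0.22990871 0.0876265 ] [ 0.99011786  0.94358594 -1.48552584] 11.4833
[ 0.00102081 -0.00070871]
[0.50617319 0.2298905  0.08757823] [ 0.39954981 -0.54244569 -2.33597214] 11.5333
[ 0.00102681 -0.0006905 ]
```

Emit:
arm_command([
  [0,0,0,0.1,0.07,0,-1],
  [0,0,0,0.1,0.07,0.2,-1],
  [0,0,0,0.1,0.07,0.4,-1],
  [0,0,0,0.1,0.07,0.5,-1],
  [0,0,0,0.1,0.07,0.6,-1],
  [0,0,0,0.1,0.07,0.7,-1],
  [0,0,0,0.1,0.07,0.8,-1],
  [0,0,0,0.1,0.07,0.9,-1],
  [0,0,0,0.1,0.07,0.9,-1],
])

```text
t: 12.33
position: [0.5068, 0.2289, 0.0785]
tcp_rot: [1.0, 0.024, -0.0, 0.0]
wrist_force: [-2.4, -1.5, -4.3]
gripper_width: 0.398
grip_force: 40.0
```

Run:
```python
from h import *
for i in range(4):
  camera("scene");s=observe();print(s["position"].round(4),s["wrist_force"].round(2),s["ft_torque"].round(3))
```

```text
[0.5066 0.2289 0.0783] [-1.46 -1.87 -1.19] [-0.284  0.275  0.052]
[0.5065 0.2288 0.0781] [-1.34 -1.01 -1.2 ] [-0.241  0.28  -0.054]
[0.5065 0.2289 0.0781] [-2.76 -1.52 -1.85] [-0.235  0.291 -0.044]
[0.5066 0.2289 0.0781] [-1.4  -2.27 -1.88] [-0.278  0.324 -0.017]
```

Emit:
arm_command([
  [0,0,0,-0.03,0.03,0.1,-1],
  [0,0,0,-0.03,0.03,0.2,-1],
  [0,0,0,-0.03,0.03,0.35,-1],
  [0,0,0,-0.03,0.03,0.5,-1],
  [0,0,0,-0.03,0.03,0.65,-1],
  [0,0,0,-0.03,0.03,0.8,-1],
  [0,0,0,-0.03,0.03,0.9,-1],
  [0,0,0,-0.03,0.03,0.95,-1],
  [0,0,0,-0.03,0.03,0.95,-1],
])

```text
t: 13.28
position: [0.5065, 0.2287, 0.0686]
tcp_rot: [1.0, 0.024, -0.0, 0.0]
wrist_force: [-3.7, -2.7, -1.3]
gripper_width: 0.398
grip_force: 40.0
```

Run:
```python
from h import *
for i in range(3):
  camera("scene");s=observe();print(s["position"].round(4),s["wrist_force"].round(2),s["ft_torque"].round(3))
```

```text
[0.5065 0.2287 0.0686] [-3.62 -2.31 -1.95] [-0.349  0.489 -0.01 ]
[0.5064 0.2287 0.0686] [-2.55 -2.24 -2.7 ] [-0.347  0.55   0.028]
[0.5065 0.2287 0.0686] [-2.61 -2.14 -1.34] [-0.373  0.564 -0.012]
```

Emit:
arm_command([
  [0,0,0,-0.03,0.02,0.1,-1],
  [0,0,0,-0.03,0.02,0.15,-1],
  [0,0,0,-0.03,0.02,0.2,-1],
  [0,0,0,-0.03,0.02,0.25,-1],
  [0,0,0,-0.03,0.02,0.3,-1],
  [0,0,0,-0.03,0.02,0.3,-1],
])

```text
t: 13.93
position: [0.5065, 0.2287, 0.0663]
tcp_rot: [1.0, 0.024, -0.0, -0.0]
wrist_force: [-4.4, -2.1, 2.4]
gripper_width: 0.396
grip_force: 40.0
```

Run:
```python
from h import *
for i in range(3):
  camera("scene");s=observe();print(s["position"].round(4),s["wrist_force"].round(2),s["ft_torque"].round(3))
```

```text
[0.5065 0.2287 0.0664] [-4.57 -2.4   3.14] [-0.382  0.814 -0.011]
[0.5066 0.2287 0.0664] [-5.01 -2.87  2.05] [-0.443  0.835  0.002]
[0.5065 0.2287 0.0664] [-4.64 -3.18  2.65] [-0.471  0.854  0.042]
```

Emit:
arm_command([
  [0,0,0,-0.05,0.02,0.1,-1],
  [0,0,0,-0.05,0.02,0.2,-1],
  [0,0,0,-0.05,0.02,0.3,-1],
  [0,0,0,-0.05,0.02,0.4,-1],
  [0,0,0,-0.05,0.02,0.45,-1],
  [0,0,0,-0.05,0.02,0.45,-1],
])

```text
t: 14.58
position: [0.5066, 0.2287, 0.0624]
tcp_rot: [1.0, 0.024, 0.001, -0.0]
wrist_force: [-5.1, -2.5, 6.0]
gripper_width: 0.398
grip_force: 40.0
```

Run:
```python
from h import *
for i in range(3):
  camera("scene");s=observe();print(s["position"].round(4),s["wrist_force"].round(2),s["ft_torque"].round(3))
```

```text
[0.5066 0.2287 0.0624] [-5.29 -2.94  7.09] [-0.395  0.815  0.007]
[0.5066 0.2287 0.0624] [-4.33 -1.8   6.9 ] [-0.395  0.854 -0.02 ]
[0.5066 0.2287 0.0624] [-5.54 -3.31  6.36] [-0.428  0.791 -0.011]
```

Emit:
arm_command([
  [0,0,0,0,0,0.05,-1],
  [0,0,0,0,0,0.1,-1],
  [0,0,0,0,0,0.12,-1],
  [0,0,0,0,0,0.12,-1],
  [0,0,0,0,0,0.12,-1],
])

```text
t: 15.15
position: [0.5067, 0.2287, 0.0622]
tcp_rot: [1.0, 0.024, 0.001, -0.0]
wrist_force: [-8.1, -3.9, 12.1]
gripper_width: 0.396
grip_force: 40.0
```

Run:
```python
from fit import *
for i in range(3):
  c=camera("wrist");s=observe();print(s["position"].round(4),s["wrist_force"].round(2),s["grip_force"])
k,px=fit_pointer(c,s);print(k)
px=px[(abs(px[:,1]-k[1]+16)<=11)&(abs(px[:,0]-k[0]-6)<9)]
zt=s["position"][2]+.0604;P=np.array([at(c,p,zt)[:2] for p in px]);u=np.linalg.svd(P-P.mean(0))[2][0];print(len(px),np.degrees(np.arctan2(u[1],u[0])),px.min(0),px.max(0))
```

```text
[0.5067 0.2287 0.0622] [-7.98 -4.27 12.39] 40.00125669341287
[0.5067 0.2288 0.0623] [-7.05 -2.62 13.26] 40.00111042571007
[0.5067 0.2287 0.0623] [-7.22 -3.81 12.75] 40.001127679661295
[319 270]
144 161.77133549349057 [320 243] [333 265]
```

```bash
python3 -c "
from plant import *
print(close_job())"
```

```text
the job is handed in; nothing more can be done
None
```

I pushed the knob home on the spindle with its pointer along the flat and handed the job in with it still gripped and pressed against the switch's stop; the interface gave no verdict, and I did not re-measure the bystanders.

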